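Count along the lipstick rack, slot the lipstick in the third gap

ROBOT

A 6-joint arm with a two-finger parallel gripper is mounted at the origin on the work surface. World frame = base frame: x ahead of the robot, y to its left, z up, the work surface at z = 0. Lengths are in m, angles in rad, forces in N, time in s.
With the tool pointing down it reaches from about 0.325 to 1 m from the base axis. Payload 5.1 kg.
Tool frame: the origin (TCP) lies midway between the tips of the shut fingers; the grasp point (between the pads) lies 19 mm behind it; z points along the fingers, y is the line along which they close (so a half turn about z gives the same grasp; the last joint's range is limited). The gripper opens to 85 mm and grips with 20 to 120 N. Pads are 22 mm wide; open, the fingers measure 114 mm over their backs; the gripper's body (76 mm by 85 mm) begins 54 mm behind the grasp point. The pads swing forward as they close: fully open they stand 13 mm farther back than shut.
Start: joints at [1.053, 0.124, 1.65, -0, 1.367, -0.083], TCP at [0.274, 0.589, 0.231] pointing down, gripper open.
Joint ranges: [-2.61, 2.61], [-1.02, 2.33], [0.03, 2.71], [-1.35, 4.49], [0.32, 2.68], [-2.91, 2.91]. Speed limits (rad/s): [2.57, 2.57, 3.14, 3.14, 3.14, 3.14].

INTERFACE

Orientations are given as a unit quaternion [x, y, z, w].
In Python, from station import r gives the robot as it stands.
- The arm moves only by the tool step_arm, never from a script. Its argument "motion" is one flat list of numbers, 7 for each row, row after row: the gripper's target within -1 to 1 (fully open at 1, half-way at 0, shut at -1), then the shift along the tool's x, y, z as a fraction of full scale, then the turn, a rotation vector about the tool's x, y, z as a fraction of full scale. A call has 1 to 20 rows; each row shifts and turns the commanded pose from where the row before left it, along the tool's axes as they then stand; what a row does not reach is not made up. Full scale, the value 1, is 0.4 m for a shift and 60 degrees for a turn. A row lasts 1/8 s, in which the tool goes at most 62.5 mm and 10.7 degrees, less where a joint would pass 70% of its speed; a pose out of reach is approached as far as the arm can. A call with a number of a shift or a turn outside -1 to 1 is refused whole. A call with a gripper value outside its range is refused whole. The fingers move at their own pace and stop on an object; the grip force is fixed at half the most. Time passes only in rows, so rows that do not move let the fingers close. It gives the time, the measured TCP pose, the force, the opening and the grip force at its end, in the units of the state.
- r.state(): the state, without advancing time (a new reading comes with each control period).
- r.read_camera(name): name is "scene" or "side" or "wrist"; returns a dict with "frame" (384x512x3 uint8, red, green, blue), "range_z" (384x512 float32, m along the optical axis (not along the pixel's ray), 0 where there is no reading), "K" (3x3 intrinsics, pixels), "dist" ([k1, k2, p1, p2, k3] as OpenCV has them; the pictures are not rectified), "rvec" (rotation vector, rad) and "tvec" (3), from world to camera coordinates, as OpenCV has them. Camera axes: x right, y down, z forward; pixel columns grow to the right and rows downward; lengths in m; the calibration is good to about 2 mm. A picture is of the moment at which its call begins.
- r.close_job(): hands the job in; it is judged then, once.
Trained networks look in the newest picture that a camera, given by its name, has taken for a name from the list of things; names that differ only in an ending like _2 or _b are one class to them, and where a whole thing is asked for, a point or a joint stands for the part that bears it (a point fixed in the world has none). Each returns a list of dicts, best first, with "p" (0 to 1); they miss things now and then, are a little off and sometimes report something else, mostly with a low value. They report only what shows in the picture. A call takes as long as a camera call. They do not tell look-alikes from the thing itself.
- r.masks_of(camera, query): "region" (384x512 bool, what is visible of it).
- r.pinpoint(camera, query): "xyz" ([x, y, z] in m, in world coordinates, good to about 4 mm: a listed point, or the origin of a listed thing).
The state is a dict: "time": time; "joints": joint angles; "joint_vel": joint speeds; "effort": joint torques, N m; "eef_pos": TCP position; "orientation": TCP orientation; "wrist_force": force on the tool from outside, world axes, zero at the start; "torque": the same for the moment, N m; "gripper_width": finger opening in m; "finger_force": force on a finger pad.
Only numpy, scipy, OpenCV 4.12 (cv2) and the standard library are available. Lean on these libraries where they do the work, as an engineer would, in place of code of your own. Each camera call takes 0.05 s, during which the arm holds its last target. There are 200 camera calls.

TASK

With the closed fingertips, start on the lipstick rack's steel rail over the first gap, at the end where the glass bud vase stands, and run along it gently past the second gap to the third, going no farther along the rail. Then push the chrome lipstick that lies in front of the rack into that third gap until it is fully home against the back stop. Only touch and push: do not pick the lipstick up, leave the other things on the tray where they are, and finish clear.

Things in the scene. Friction and masses are not known exactly. Their poses are not given: they have to be found in the camera images.
- rack: White porcelain lipstick rack fixed on the tray, 72 mm deep (x), 196 wide (y). Origin: middle of its underside, on the tray floor. x points from its open front (robot side, x = -36) to its back, y along the row of gaps, z up. Seven dividers 28 high, 4 thick, with rounded noses, make six gaps 28 wide at 32 pitch, centred at y = -80, -48, -16, 16, 48, 80. The gaps are open above (but for the rail).
- back_stop (a point): Foot of the face of the rack's back stop (32 mm high wall that closes all the gaps at the back), mid-width: at x = +30 mm, y = 0 on the rack, at tray floor height; axes as the rack's. The tray floor runs on level through the gaps.
- rail: Straight steel rail, 10 mm wide (x), 204 long (y), 6 thick, lying crosswise above the middle of the rack's gaps. Origin: middle of its flat upper face, 46 mm above the rack's underside when untouched; axes as the rack's. On soft springs: it begins to sink at about 1.2 N, needs 0.2 N more per mm, and is stopped after 12 mm. A press of 3 to 8 mm is a good touch.
- lipstick_center (a point): Centre of the chrome lipstick tube: a rectangular bar 70 mm long (its x), 22 wide (y), 16 high, upright corners rounded 6 mm, about 45 g, loose on the smooth tray floor in front of the rack, roughly end-on to it. It may start in front of any gap. Home against the back stop its centre is at x = -5 mm in the rack's frame, and its near end stands 4 mm out of the rack's front.
- vase: Small green glass bud vase, 52 mm across, 88 mm high, loose, standing beyond one end of the rack (either end): gaps are counted from that end. Origin: middle of its foot.
- tiers: Three white porcelain dishes in tiers on a stem, 76 mm across, 84 mm high, loose, beyond the rack's other end. Origin: middle of its foot.
- roller: Rose quartz face roller lying on the tray near its near left or right corner, 130 mm long (x), 40 mm wide, 20 mm high. Origin: middle of its underside.
- tweezers: Steel tweezers lying on the tray near the other near corner, 100 mm long (x), 18 mm wide, 6 mm high. Origin: middle of the underside.
- tray: Black lacquered tray fixed on the dresser, 320 mm (x) by 440 mm (y), floor 6 mm thick, rim 14 mm high and 6 mm thick. Origin: middle of its underside.
There are look-alikes about, which are no part of the job. Of the things like the vase, leave any that is brown; of the rest the larger one is meant.

How it is judged:
On the way, in this order (a step that is already met when the one before it is completed fails the run):
1. fingertips touch the rail over the first gap from the vase end (contact force between the fingers and rail above 0.2 N and ((y of vase in the frame of rack above 0 m and y of the grasp point in the frame of rack between 0.067 and 0.1 m) or (y of vase in the frame of rack below 0 m and y of the grasp point in the frame of rack between -0.1 and -0.067 m))), for 0.05 s.
2. still touching it over the divider between the first and second gaps (contact force between the fingers and rail above 0.2 N and ((y of vase in the frame of rack above 0 m and y of the grasp point in the frame of rack between 0.057 and 0.066 m) or (y of vase in the frame of rack below 0 m and y of the grasp point in the frame of rack between -0.066 and -0.057 m))), for 0.05 s.
3. touching it over the second gap (contact force between the fingers and rail above 0.2 N and ((y of vase in the frame of rack above 0 m and y of the grasp point in the frame of rack between 0.038 and 0.056 m) or (y of vase in the frame of rack below 0 m and y of the grasp point in the frame of rack between -0.056 and -0.038 m))), for 0.05 s.
4. touching it over the divider between the second and third gaps (contact force between the fingers and rail above 0.2 N and ((y of vase in the frame of rack above 0 m and y of the grasp point in the frame of rack between 0.026 and 0.037 m) or (y of vase in the frame of rack below 0 m and y of the grasp point in the frame of rack between -0.037 and -0.026 m))), for 0.05 s.
5. touching it over the third gap (contact force between the fingers and rail above 0.2 N and ((y of vase in the frame of rack above 0 m and y of the grasp point in the frame of rack between 0 and 0.025 m) or (y of vase in the frame of rack below 0 m and y of the grasp point in the frame of rack between -0.025 and 0 m))), for 0.05 s.
6. the lipstick is home in the third gap (((y of vase in the frame of rack above 0 m and y of lipstick_center in the frame of rack between 0.01 and 0.022 m) or (y of vase in the frame of rack below 0 m and y of lipstick_center in the frame of rack between -0.022 and -0.01 m)) and x of lipstick_center in the frame of rack between -0.009 and 0.002 m and z of lipstick_center in the frame of rack below 0.013 m and angle between the x axis of lipstick_center and the x axis of rack, either way round below 0.15 rad), for 0.1 s.
At the end, for the whole second after the job is handed in: The lipstick lies flat in the third gap counted from the vase end, its length along the gap within 0.15 rad, within 4 mm of the back stop (contact sinking allowed), at rest; vase, dish tiers, roller and tweezers within 30 mm of where they were (all of step 6 and linear speed of lipstick below 0.02 m/s and distance of each of vase, tiers, roller, tweezers from where it was at the start of the episode below 0.03 m); the robot touches nothing.
It fails at once if the lipstick is lifted more than 12 mm (z of lipstick_center in the frame of rack above 0.02 m).
It fails at once if the fingertips run on along the rail into the fourth gap (contact force between the fingers and rail above 0.2 N and ((y of vase in the frame of rack above 0 m and y of the grasp point in the frame of rack below -0.008 m) or (y of vase in the frame of rack below 0 m and y of the grasp point in the frame of rack above 0.008 m))).
It fails at once if the rail is pressed with more than 20 N (contact force between the fingers and rail above 20 N).
It fails at once if the bud vase or the dish tiers are tipped (angle between any of vase, tiers's own z axis and vertical above 0.5 rad).
It also fails if it takes over 58 s, if anything falls off the work surface, if the arm or the gripper's body presses on something with over 40 N, if the wrist force passes 120 N, or if a joint passes its speed limit or range.

## Working session

There is one attempt and no reset: what is moved stays moved. The work goes in short steps, Python scripts to look and compute and a tool call to move; the robot and the scene stay as the last step left them, time stands still between calls to the robot, and variables do not carry over. Pictures are saved under pics/ and viewed, at most 10 in all, crops included, and the job is handed in when it is done.

Besides the shell and the picture viewer there is one more tool, called after "Request:" as name(argument=value, ...), one argument or row to a line, values as JSON. step_arm: Moves the arm, as the interface text tells. Shift numbers are shares of 0.4 m and turn numbers shares of 60 degrees, none past 1 either way. Its arguments: {"type":"object","properties":{"motion":{"type":"array","items":{"type":"number"}}},"required":["motion"]}

```bash
ls; mkdir -p pics
cat > h.py <<'E'
import numpy as np, cv2
from station import r
def pts(c):
    z=c["range_z"]; h,w=z.shape
    u,v=np.meshgrid(np.arange(w),np.arange(h))
    n=cv2.undistortPoints(np.stack([u,v],-1).reshape(-1,1,2).astype(np.float64),c["K"],c["dist"]).reshape(h,w,2)
    P=np.dstack([n[...,0]*z,n[...,1]*z,z]).astype(float)
    R=cv2.Rodrigues(np.array(c["rvec"],float))[0]
    W=(P-np.array(c["tvec"],float).reshape(3))@R
    W[z<=0]=np.nan
    return W
E
python3 - <<'E'
from h import *
s=r.state(); print({k:np.round(v,3) for k,v in s.items()})
for n in ["scene","side"]:
    c=r.read_camera(n); cv2.imwrite(f"pics/{n}0.png",c["frame"][...,::-1])
    np.save(f"{n}_W.npy",pts(c)); np.save(f"{n}_F.npy",c["frame"])
    for q in ["rack","back_stop","rail","lipstick_center","vase","tiers","roller","tweezers","tray"]:
        print(n,q,[(np.round(d["xyz"],3).tolist(),round(d["p"],2)) for d in r.pinpoint(n,q)][:4])
E
```

```text
pics
{'time': np.float64(0.0), 'joints': array([ 1.053,  0.125,  1.652,  0.   ,  1.367, -0.083]), 'joint_vel': array([-0.001, -0.002, -0.   , -0.001,  0.001, -0.002]), 'effort': array([-1.0000e-03, -4.2361e+01, -3.6545e+01, -0.0000e+00,  7.0000e-03,
       -0.0000e+00]), 'eef_pos': array([0.274, 0.589, 0.23 ]), 'orientation': array([ 0.216,  0.976, -0.001, -0.   ]), 'wrist_force': array([ 0.716, -0.528, -0.854]), 'torque': array([-0.008, -0.076, -0.018]), 'finger_force': np.float64(0.0), 'gripper_width': np.float64(0.085)}
scene rack [([0.649, -0.014, 0.008], 0.68)]
scene back_stop [([0.68, -0.015, 0.008], 0.95)]
scene rail [([0.647, -0.01, 0.055], 0.68)]
scene lipstick_center [([0.56, -0.037, 0.013], 0.8)]
scene vase [([0.588, -0.319, -0.001], 0.79), ([0.676, -0.325, 0.002], 0.63), ([0.617, -0.18, 0.007], 0.59), ([0.653, -0.013, 0.004], 0.4)]
scene tiers [([0.658, 0.153, 0.008], 0.66)]
scene roller [([0.546, 0.181, 0.0], 0.87), ([0.65, -0.01, 0.052], 0.47)]
scene tweezers [([0.509, -0.173, 0.004], 0.57)]
scene tray [([0.59, -0.003, -0.0], 0.58)]
side rack []
side back_stop [([0.679, -0.019, 0.002], 0.7)]
side rail [([0.644, -0.007, 0.05], 0.8)]
side lipstick_center [([0.565, -0.038, 0.01], 0.96), ([0.651, -0.013, 0.007], 0.7)]
side vase [([0.674, -0.326, -0.002], 0.92), ([0.588, -0.323, -0.004], 0.77), ([0.614, -0.177, 0.004], 0.67)]
side tiers [([0.652, 0.157, 0.005], 0.78)]
side roller []
side tweezers [([0.5, -0.178, 0.003], 0.74)]
side tray [([0.589, -0.007, -0.001], 0.71)]
```

View pics/scene0.png

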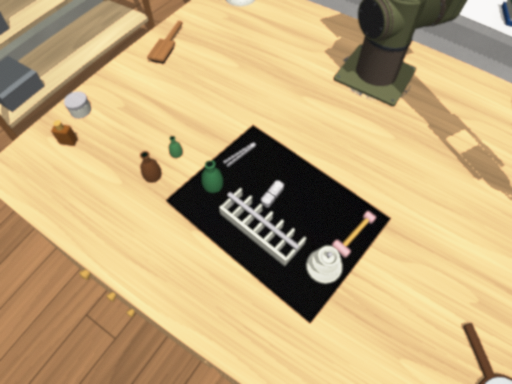

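View pics/side0.png

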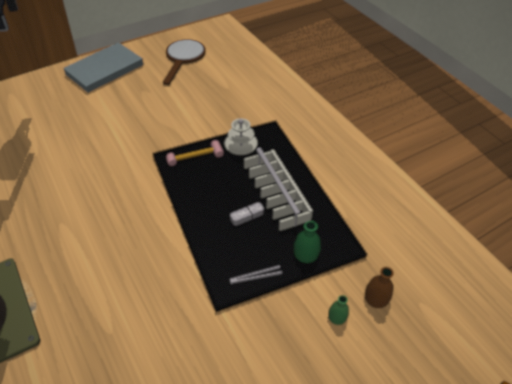

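The scene view shows the large green vase on the tray at px (212,178), by the rack's −y end. The small green and brown vases are off the tray, and the tiers are at the +y end, px (325,262). The lipstick lies at px (272,192), and the side view agrees. Next I fit the rail line and the lipstick from depth.

Run:
```python
from h import *
for n in ["scene","side"]:
    W=np.load(f"{n}_W.npy"); c=r.read_camera(n)
    for q in ["rail","rack","lipstick_center","vase"]:
        for d in r.masks_of(n,q)[:4]:
            P=W[d["region"]]; P=P[~np.isnan(P).any(1)]
            print(n,q,round(d["p"],2),len(P),"med",np.round(np.median(P,0),3),"zpct",np.round(np.percentile(P[:,2],[5,50,95]),3))
            if q=="rail": P=P[(P[:,2]>.044)&(P[:,2]<.06)]
            elif q=="lipstick_center": P=P[(P[:,2]>.016)&(P[:,2]<.03)]
            elif q=="rack": P=P[(P[:,2]>.02)&(P[:,2]<.06)]
            if len(P)<10: continue
            rc=cv2.minAreaRect((P[:,:2]*1000).astype(np.float32))
            vx,vy,x0,y0=cv2.fitLine((P[:,:2]*1000).astype(np.float32),cv2.DIST_HUBER,0,.01,.01).ravel()
            print("   ",len(P),"rect",np.round(rc[0],1),np.round(rc[1],1),round(rc[2],1),"line ang",round(np.degrees(np.arctan2(vy,vx)),1),np.round([x0,y0],1))
```

```text
scene rack 0.82 1780 med [ 0.66  -0.013  0.032] zpct [0.007 0.032 0.053]
    1292 rect [651.4 -10.2] [200.9  71.9] 81.5 line ang 81.4 [655.4 -13.5]
scene lipstick_center 0.83 262 med [ 0.569 -0.036  0.022] zpct [0.01  0.022 0.024]
    223 rect [561.6 -37.1] [22.7 68.5] 86.8 line ang -1.6 [563.7 -36.3]
scene lipstick_center 0.33 905 med [0.665 0.156 0.045] zpct [0.013 0.045 0.076]
    219 rect [664. 155.] [57.4 72.5] 1.5 line ang -86.3 [674.9 157.8]
scene vase 0.93 502 med [ 0.682 -0.315  0.047] zpct [0.007 0.047 0.089]
    502 rect [ 662.8 -342.3] [93.6 52. ] 54.3 line ang -34.3 [ 681.6 -315.1]
scene vase 0.62 482 med [ 0.624 -0.169  0.054] zpct [0.015 0.054 0.096]
    482 rect [ 609.  -189.2] [81.  47.2] 56.0 line ang -51.8 [ 624.6 -168.3]
scene vase 0.62 231 med [ 0.592 -0.312  0.035] zpct [0.007 0.035 0.065]
    231 rect [ 568.4 -333.1] [82.8 34.4] 41.7 line ang -32.3 [ 591.2 -311.7]
side rail 0.54 291 med [ 0.647 -0.016  0.051] zpct [0.048 0.051 0.053]
    291 rect [648.4 -11. ] [201.7  10.6] 81.1 line ang 81.9 [647.6 -14.9]
side rack 0.85 2565 med [ 0.648 -0.016  0.026] zpct [0.
[... 279 characters left out ...]
042  0.021] zpct [0.007 0.021 0.024]
    319 rect [560.3 -37.3] [25.  70.9] 87.6 line ang -2.9 [559.5 -39. ]
side vase 0.83 797 med [ 0.606 -0.186  0.053] zpct [0.014 0.053 0.094]
    797 rect [ 637.4 -160.1] [109.8  49. ] 38.5 line ang -41.3 [ 606.6 -186.6]
side vase 0.71 2512 med [ 0.649 -0.015  0.026] zpct [0.006 0.026 0.052]
    2512 rect [659.   -0.9] [229.5  89.9] 81.8 line ang 83.3 [648.  -15.1]
side vase 0.62 502 med [ 0.579 -0.325  0.034] zpct [0.003 0.034 0.065]
    502 rect [ 594.3 -309.3] [65.4 36.6] 48.0 line ang -55.0 [ 579.5 -324.4]
side vase 0.6 910 med [ 0.664 -0.333  0.046] zpct [0.004 0.046 0.088]
    910 rect [ 685.8 -317.7] [82.3 52.4] 35.1 line ang -63.3 [ 663.7 -332. ]
```

Request:
step_arm(
  motion=[-1,0,0,0,0,0,0],
)

```text
time: 1.62
eef_pos: [0.2738, 0.5895, 0.2313]
orientation: [0.216, 0.976, 0.0, 0.0]
wrist_force: [-0.1, 0.2, 0.1]
gripper_width: 0.0696
finger_force: 0.0
```

Request:
step_arm(
  motion=[-1,0,0,0,0,0,-0.139,-1,0,0,0,0,0,-0.139,-1,-0.082,-0.112,0,0,0,0,-1,-0.082,-0.112,0,0,0,0,-1,-0.082,-0.112,0,0,0,0,-1,-0.082,-0.112,0,0,0,0,-1,-0.082,-0.112,0,0,0,0,-1,-0.082,-0.112,0,0,0,0,-1,-0.082,-0.112,0,0,0,0,-1,-0.082,-0.112,0,0,0,0,-1,-0.082,-0.112,0,0,0,0,-1,-0.082,-0.112,0,0,0,0,-1,-0.082,-0.112,0,0,0,0,-1,-0.082,-0.112,0,0,0,0,-1,-0.082,-0.112,0,0,0,0,-1,-0.082,-0.112,0,0,0,0,-1,0,0,0,0,0,0,-1,0,0,0,0,0,0],
)

```text
time: 3.88
eef_pos: [0.6382, -0.0968, 0.231]
orientation: [0.072, 0.997, 0.0, -0.0]
wrist_force: [0.7, -0.2, 0.1]
gripper_width: 0.0003
finger_force: 0.0
```

```bash
cat >> h.py <<'E'
from scipy.spatial.transform import Rotation as Ro
C=np.array([.649,-.0125]); A=np.radians(-8.3)
X=np.array([np.cos(A),np.sin(A)]); Y=np.array([-X[1],X[0]])
def rk(p): d=np.asarray(p)[...,:2]-C; return np.stack([d@X,d@Y],-1)*1000
def st():
    s=r.state(); R=Ro.from_quat(s["orientation"]).as_matrix()
    print("t",round(float(s["time"]),2),"rack xy mm",np.round(rk(s["eef_pos"]),1),"z",round(s["eef_pos"][2]*1000,1),"tooly ang",round(np.degrees(np.arctan2(R[1,1],R[0,1])),2),"tilt",np.round(R[:2,2],3),"w",round(float(s["gripper_width"]),4),"F",np.round(s["wrist_force"],1))
E
python3 - <<'E'
from h import *
st()
c=r.read_camera("wrist"); cv2.imwrite("pics/w1.png",c["frame"][...,::-1])
W=pts(c)
for q in ["rack","rail","back_stop","lipstick_center"]:
    print(q,[(np.round(d["xyz"],3).tolist(),round(d["p"],2)) for d in r.pinpoint("wrist",q)][:3])
for q in ["rail","lipstick_center"]:
    for d in r.masks_of("wrist",q)[:2]:
        P=W[d["region"]]; P=P[~np.isnan(P).any(1)]; lo,hi=(.044,.06) if q=="rail" else (.016,.03)
        P=P[(P[:,2]>lo)&(P[:,2]<hi)]
        if len(P)<10: continue
        rc=cv2.minAreaRect((P[:,:2]*1000).astype(np.float32)); print(q,round(d["p"],2),len(P),np.round(rc[0],1),np.round(rc[1],1),round(rc[2],1),"rack",np.round(rk(np.array(rc[0])/1000),1))
E
```

```text
t 3.88 rack xy mm [  1.5 -85. ] z 231.0 tooly ang 81.74 tilt [-0.001  0.001] w 0.0003 F [ 0.7 -0.2  0.1]
rack [([0.645, -0.01, 0.006], 0.78)]
rail [([0.649, -0.006, 0.05], 0.74), ([0.659, 0.156, 0.008], 0.25)]
back_stop []
lipstick_center [([0.558, -0.034, 0.014], 0.75)]
rail 0.67 1806 [649.9 -13. ] [203.8  10.6] 81.9 rack [ 0.9 -0.4]
lipstick_center 0.72 1430 [560.9 -38.4] [22.6 69.9] 87.2 rack [-83.4 -38.4]
```

View pics/w1.png

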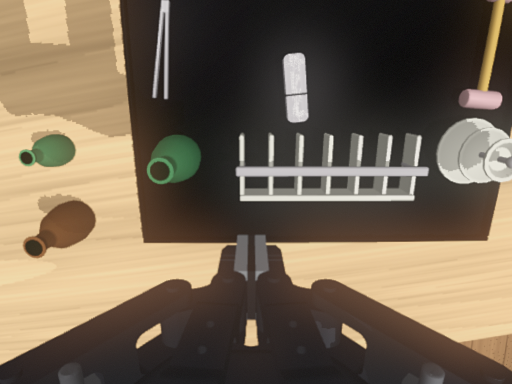

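The wrist view confirms it: rail at (240–428, 171) and the lipstick at (296, 88), in front of the divider between gaps 2 and 3. Lowering onto the rail over gap 1.

Request:
step_arm(
  motion=[-1,0,0,0.125,0,0,0,-1,0,0,0.125,0,0,0,-1,0,0,0.125,0,0,0,-1,0,0,0.05,0,0,0,-1,0,0,0.01,0,0,0,-1,0,0,0.005,0,0,0,-1,0,0,0.005,0,0,0,-1,0,0,0.005,0,0,0,-1,0,0,0.005,0,0,0,-1,0,0,0,0,0,0],
)

```text
time: 5.48
eef_pos: [0.6391, -0.0971, 0.0499]
orientation: [0.072, 0.997, -0.0, 0.001]
wrist_force: [1.8, 0.2, 1.5]
gripper_width: 0.0
finger_force: 0.8
```

```bash
python3 -c "
from h import *
st()"
```

```text
t 5.47 rack xy mm [  2.5 -85.2] z 49.9 tooly ang 81.77 tilt [ 0.002 -0.   ] w 0.0 F [1.8 0.2 1.5]
```

Request:
step_arm(
  motion=[-1,0.0025,0,0.004,0,0,0,-1,0.0025,0,0.004,0,0,0,-1,0,0.0125,0,0,0,0,-1,0,0.0125,0,0,0,0,-1,0,0.0125,0,0,0,0,-1,0,0.0125,0,0,0,0,-1,0,0.0125,0,0,0,0],
)

```text
time: 6.35
eef_pos: [0.6401, -0.0715, 0.0461]
orientation: [0.072, 0.997, -0.0, -0.0]
wrist_force: [-0.1, -2.3, 2.3]
gripper_width: -0.0002
finger_force: 1.2
```

```bash
python3 -c "
from h import *
st()"
```

```text
t 6.35 rack xy mm [ -0.3 -59.7] z 46.1 tooly ang 81.78 tilt [-0. -0.] w -0.0002 F [-0.1 -2.3  2.3]
```

Request:
step_arm(
  motion=[-1,0,0.0125,0,0,0,0,-1,0,0.0125,0,0,0,0,-1,0,0.0125,0,0,0,0,-1,0,0.0125,0,0,0,0,-1,0,0.0125,0,0,0,0,-1,0,0.0125,0,0,0,0,-1,0,0.0125,0,0,0,0,-1,0,0.0125,0,0,0,0,-1,0,0.01,0,0,0,0,-1,0,0,0,0,0,0],
)

```text
time: 7.6
eef_pos: [0.6465, -0.0277, 0.0461]
orientation: [0.072, 0.997, 0.0, 0.0]
wrist_force: [-0.4, 0.6, 2.5]
gripper_width: -0.0
finger_force: 1.2
```

```bash
python3 -c "
from h import *
st()"
```

```text
t 7.6 rack xy mm [ -0.3 -15.4] z 46.1 tooly ang 81.77 tilt [0.    0.001] w -0.0 F [-0.4  0.6  2.5]
```

Request:
step_arm(
  motion=[-1,0,0,-0.05,0,0,0,-1,0,0,-0.1,0,0,0,-1,0.105,-0.078,0,0,0,0,-1,0.105,-0.078,0,0,0,0,-1,0,0,0,0,0,0,-1,0,0,0.11,0,0,0,-1,0,0,0.1,0,0,0,-1,0,0,0.025,0,0,0,-1,0,0,0,0,0,0],
)

```text
time: 8.72
eef_pos: [0.5548, -0.078, 0.0125]
orientation: [0.072, 0.997, 0.0, -0.0]
wrist_force: [-0.3, -0.0, 0.4]
gripper_width: 0.0002
finger_force: 0.0
```

```bash
cat >> h.py <<'E'
def lip(cams=("scene","side")):
    for n in cams:
        c=r.read_camera(n); W=pts(c)
        for d in r.masks_of(n,"lipstick_center")[:1]:
            P=W[d["region"]]; P=P[~np.isnan(P).any(1)]; P=P[(P[:,2]>.016)&(P[:,2]<.03)]
            if len(P)<10: print(n,"few");continue
            rc=cv2.minAreaRect((P[:,:2]*1000).astype(np.float32)); print(n,round(d["p"],2),len(P),"size",np.round(rc[1],1),"ang",round(rc[2],1),"rack",np.round(rk(np.array(rc[0])/1000),1))
    return c
E
python3 -c "
from h import *
st()
lip()
c=r.read_camera('wrist'); cv2.imwrite('pics/w2.png',c['frame'][...,::-1])"
```

```text
t 8.72 rack xy mm [-83.7 -78.4] z 12.5 tooly ang 81.78 tilt [-0.  0.] w 0.0002 F [-0.3 -0.   0.4]
scene 0.68 227 size [22.2 69.1] ang 87.6 rack [-83.4 -37.1]
side 0.5 169 size [26.  38.5] ang 88.2 rack [-100.   -38.5]
```

View pics/w2.png

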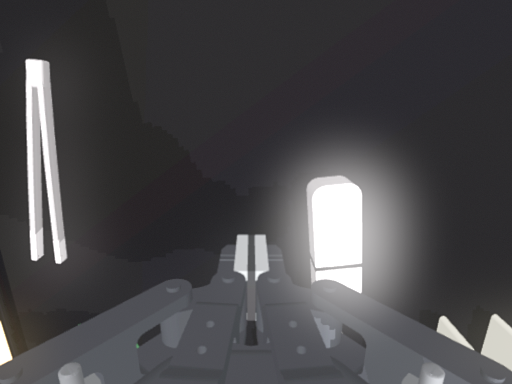

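The fingertips are at px (252, 250) and the lipstick is to the right at (335, 240). Now I push it sideways slowly.

Request:
step_arm(
  motion=[-1,0,0.02,0,0,0,0,-1,0,0.02,0,0,0,0,-1,0,0.009,0,0,0,0,-1,0,0.009,0,0,0,0,-1,0,0.009,0,0,0,0,-1,0,0.009,0,0,0,0,-1,0,0.009,0,0,0,0,-1,0,0,0,0,0,0],
)

```text
time: 9.98
eef_pos: [0.5592, -0.0442, 0.0121]
orientation: [0.072, 0.997, 0.0, -0.0]
wrist_force: [0.7, 0.1, 0.3]
gripper_width: -0.0003
finger_force: 0.0
```

```bash
python3 -c "
from h import *
st()
lip()"
```

```text
t 9.97 rack xy mm [-84.3 -44.4] z 12.1 tooly ang 81.79 tilt [-0.  0.] w -0.0003 F [0.7 0.1 0.3]
scene 0.51 186 size [22.2 59.3] ang 81.2 rack [-77.3 -19. ]
side 0.46 111 size [22.6 29.1] ang 80.0 rack [-104.2  -22.2]
```

Request:
step_arm(
  motion=[-1,0,-0.05,0,0,0,0,-1,0.085,0,0,0,0,0,-1,0.085,0,0,0,0,0,-1,0,0.06,0,0,0,0,-1,0,0.06,0,0,0,0,-1,0,0,0,0,0,0],
)

```text
time: 10.92
eef_pos: [0.4959, -0.0072, 0.0122]
orientation: [0.071, 0.997, -0.0, 0.0]
wrist_force: [-0.2, -0.1, -0.4]
gripper_width: -0.0002
finger_force: 0.0
```

```bash
python3 -c "
from h import *
st()
lip(('scene','side','wrist'))
c=r.read_camera('side'); cv2.imwrite('pics/s3.png',c['frame'][...,::-1])"
```

```text
t 10.93 rack xy mm [-152.3  -16.9] z 12.2 tooly ang 81.84 tilt [ 0. -0.] w -0.0002 F [-0.2 -0.1 -0.4]
scene 0.7 250 size [22.2 69.6] ang 82.9 rack [-82.9 -19.9]
side 0.6 300 size [27.  70.3] ang 82.0 rack [-83.4 -20.8]
wrist 0.81 222 size [ 5.7 16.2] ang 81.4 rack [-110.2  -18.7]
```

View pics/s3.png

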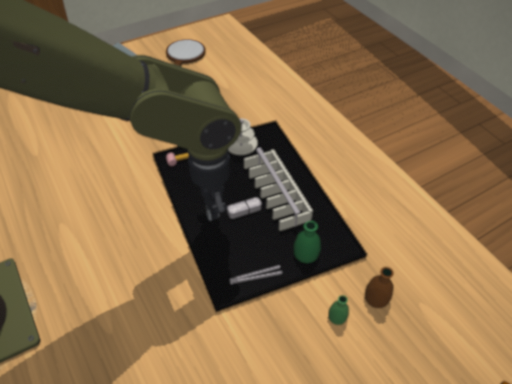

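The lipstick is now aligned but about 4 mm short of the gap centre, at y ≈ −20 (px 245, 207). I repeat the side push to tool y = −40, then go behind it again.

Request:
step_arm(
  motion=[-1,0,-0.06,0,0,0,0,-1,0,-0.06,0,0,0,0,-1,-0.086,0,0,0,0,0,-1,-0.086,0,0,0,0,0,-1,0,0.025,0,0,0,0,-1,0,0.009,0,0,0,0,-1,0,0.009,0,0,0,0,-1,0,0.009,0,0,0,0,-1,0,0.009,0,0,0,0,-1,0,0,0,0,0,0],
)

```text
time: 12.52
eef_pos: [0.5605, -0.04, 0.0122]
orientation: [0.072, 0.997, -0.0, 0.0]
wrist_force: [0.0, 0.5, 0.3]
gripper_width: 0.0003
finger_force: 0.0
```

```bash
python3 -c "
from h import *
st()
lip(('scene',))"
```

```text
t 12.53 rack xy mm [-83.6 -40. ] z 12.2 tooly ang 81.79 tilt [ 0. -0.] w 0.0003 F [0.  0.5 0.3]
scene 0.7 195 size [23.5 62.3] ang 81.0 rack [-77.9 -15.5]
```

Request:
step_arm(
  motion=[-1,0,-0.06,0,0,0,0,-1,0.086,0,0,0,0,0,-1,0.086,0,0,0,0,0,-1,0,0.06,0,0,0,0,-1,0,0.06,0,0,0,0,-1,0,0,0,0,0,0],
)

```text
time: 13.38
eef_pos: [0.4961, -0.0059, 0.0123]
orientation: [0.071, 0.997, -0.0, 0.0]
wrist_force: [0.2, 0.0, -0.7]
gripper_width: 0.0004
finger_force: 0.0
```

```bash
python3 -c "
from h import *
st()
lip(('scene','side'))"
```

```text
t 13.38 rack xy mm [-152.3  -15.6] z 12.3 tooly ang 81.88 tilt [ 0. -0.] w 0.0004 F [ 0.2  0.  -0.7]
scene 0.66 264 size [22.7 71.7] ang 81.4 rack [-82.6 -15.5]
side 0.77 314 size [26.9 70.2] ang 82.2 rack [-83.5 -14.9]
```

Request:
step_arm(
  motion=[-1,-0.04,0,0,0,0,0,-1,-0.0125,0,0,0,0,0,-1,-0.0125,0,0,0,0,0,-1,-0.0125,0,0,0,0,0,-1,-0.0125,0,0,0,0,0,-1,-0.0125,0,0,0,0,0,-1,-0.0125,0,0,0,0,0,-1,-0.0125,0,0,0,0,0,-1,-0.0125,0,0,0,0,0,-1,0,0,0,0,0,0],
)

```text
time: 14.82
eef_pos: [0.5518, -0.0147, 0.0122]
orientation: [0.072, 0.997, -0.0, 0.0]
wrist_force: [-0.1, -0.3, -0.5]
gripper_width: -0.0003
finger_force: 0.0
```

```bash
python3 -c "
from h import *
st()
lip(('scene','side'))"
```

```text
t 14.82 rack xy mm [-95.8 -16.2] z 12.2 tooly ang 81.77 tilt [ 0. -0.] w -0.0003 F [-0.1 -0.3 -0.5]
scene 0.63 218 size [21.2 64.8] ang 82.6 rack [-51.1 -14.6]
side 0.7 196 size [25.  67.5] ang 82.6 rack [-49.5 -15.3]
```

Request:
step_arm(
  motion=[-1,-0.0125,0,0,0,0,0,-1,-0.0125,0,0,0,0,0,-1,-0.0125,0,0,0,0,0,-1,-0.0125,0,0,0,0,0,-1,-0.0125,0,0,0,0,0,-1,-0.0125,0,0,0,0,0,-1,-0.0125,0,0,0,0,0,-1,-0.0125,0,0,0,0,0,-1,0,0,0,0,0,0],
)

```text
time: 16.15
eef_pos: [0.5914, -0.0205, 0.0122]
orientation: [0.072, 0.997, -0.0, 0.0]
wrist_force: [-0.2, -0.5, -0.4]
gripper_width: -0.0003
finger_force: 0.0
```

```bash
python3 -c "
from h import *
st()
lip(('scene','side'))"
```

```text
t 16.15 rack xy mm [-55.8 -16.2] z 12.2 tooly ang 81.77 tilt [ 0. -0.] w -0.0003 F [-0.2 -0.5 -0.4]
scene 0.56 178 size [19.6 67.6] ang 80.6 rack [ -9.1 -15.3]
side 0.67 73 size [74.1 19.3] ang 7.0 rack [-14.5 -15. ]
```

Now small steps until the wrist force shows the back stop.

Request:
step_arm(
  motion=[-1,-0.005,0,0,0,0,0,-1,-0.005,0,0,0,0,0,-1,0,0,0,0,0,0],
)

```text
time: 16.73
eef_pos: [0.5951, -0.021, 0.0122]
orientation: [0.072, 0.997, -0.0, 0.0]
wrist_force: [0.0, -0.1, -0.0]
gripper_width: 0.0004
finger_force: 0.0
```

```bash
python3 -c "
from h import *
st()"
```

```text
t 16.73 rack xy mm [-52.1 -16.2] z 12.2 tooly ang 81.77 tilt [ 0. -0.] w 0.0004 F [ 0.  -0.1 -0. ]
```

Request:
step_arm(
  motion=[-1,-0.004,0,0,0,0,0,-1,0,0,0,0,0,0],
)

```text
time: 16.98
eef_pos: [0.5959, -0.0211, 0.0119]
orientation: [0.072, 0.997, 0.0, -0.001]
wrist_force: [-3.0, 1.6, 2.6]
gripper_width: 0.0002
finger_force: 1.5
```

Request:
step_arm(
  motion=[-1,-0.0025,0,0,0,0,0,-1,0,0,0,0,0,0],
)

```text
time: 17.23
eef_pos: [0.5959, -0.0211, 0.0117]
orientation: [0.072, 0.997, 0.0, -0.002]
wrist_force: [-6.5, 0.6, 3.7]
gripper_width: -0.0
finger_force: 3.2
```

The push stopped at tool x ≈ −51, which is where a home lipstick should stop it. I back off, lift clear and check.

Request:
step_arm(
  motion=[-1,0.01,0,0,0,0,0,-1,0.06,0,0,0,0,0,-1,0.08,0,0,0,0,0,-1,0,0,-0.12,0,0,0,-1,0,0,-0.12,0,0,0,-1,0,0,-0.12,0,0,0,-1,0,0,0,0,0,0],
)

```text
time: 18.1
eef_pos: [0.5419, -0.0132, 0.1621]
orientation: [0.072, 0.997, -0.0, 0.006]
wrist_force: [-0.0, -0.3, -0.2]
gripper_width: -0.0004
finger_force: 0.0
```

```bash
python3 -c "
from h import *
st()
lip(('scene','side','wrist'))
for q in ['vase','tiers','roller','tweezers']: print(q,[np.round(d['xyz'],3).tolist() for d in r.pinpoint('scene',q)][:3])
c=r.read_camera('wrist'); cv2.imwrite('pics/w4.png',c['frame'][...,::-1])"
```

```text
t 18.1 rack xy mm [-105.9  -16.2] z 162.1 tooly ang 81.77 tilt [ 0.012 -0.002] w -0.0004 F [-0.  -0.3 -0.2]
scene 0.44 180 size [21.6 65. ] ang 81.7 rack [ -7.5 -16. ]
side 0.6 163 size [23.6 70.2] ang 86.0 rack [ -6.2 -10.2]
vase [[0.59, -0.322, 0.001], [0.675, -0.326, 0.001], [0.619, -0.178, 0.006]]
tiers [[0.653, 0.156, 0.007]]
roller [[0.546, 0.176, -0.001], [0.651, -0.01, 0.001]]
tweezers [[0.505, -0.17, 0.005]]
```

View pics/w4.png

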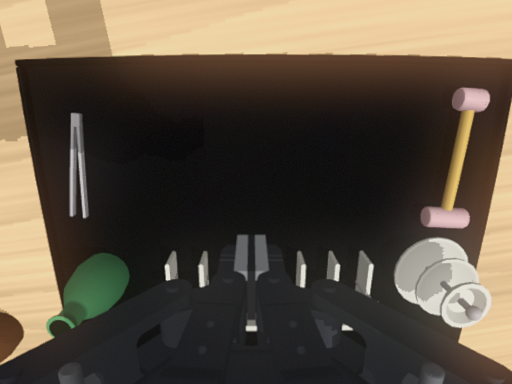

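The vase, tiers, roller and tweezers are where they were. The fingers hide the gap in this view, at px (252, 260). I check the lipstick's near end in the scene view, then hand in if it fits.

```bash
python3 -c "
from h import *
ok=[]
for n in ('scene','side'):
    c=r.read_camera(n); W=pts(c); q=rk(W); z=W[...,2]
    m=(z>.018)&(z<.026)&(abs(q[...,1]+16)<9)&(q[...,0]<10)&(q[...,0]>-70)
    p=np.percentile(q[m][:,0],[2,5]); print(n,m.sum(),p); ok.append(p[0])
if all(-45<v<-35 for v in ok): print(r.close_job())
"
```

```text
scene 116 [-38.24825793 -37.2033456 ]
side 104 [-40.24957428 -39.60705124]
the job is handed in; nothing more can be done
None
```

The fingertips ran along the rail from the first gap to the third and stopped there. The lipstick was then pushed home in the third gap, with its near end measured about 38–40 mm out from the rack's centre (40 expected). The scene camera's position estimates for the other things were unchanged to within about 7 mm, the arm is clear, and the job is handed in; no verdict was returned.

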